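Put the new stock jars away behind the old ones

TASK

Put the three new jars that stand about the bench away in the stock bins: each goes in the bin of its cap's colour, standing upright on the bin's floor at the back, behind the older jar already there, so that the older stock is used first. They are glass, so set them down gently and do not drop them, and do not disturb the older jars in the bins or the white-capped jar, which stays where it is on the bench.

Things in the scene. Friction and masses are not known exactly. Their poses are not given: they have to be found in the camera images.
- new_red: New straight-sided screw-top glass jar, 44 mm across all the way up, 95 mm tall with the cap (top 20 mm): red cap, white paper label round its side, nearly full, 0.17 to 0.35 kg. Stands loose on the bench in front of or beside the bins, among other things. Origin: centre of its underside; z up; round, its yaw means nothing.
- new_yellow: New straight-sided screw-top glass jar, 44 mm across all the way up, 95 mm tall with the cap (top 20 mm): yellow cap, white paper label round its side, nearly full, 0.17 to 0.35 kg. Stands loose on the bench in front of or beside the bins, among other things. Origin: centre of its underside; z up; round, its yaw means nothing.
- new_blue: New straight-sided screw-top glass jar, 44 mm across all the way up, 95 mm tall with the cap (top 20 mm): blue cap, white paper label round its side, nearly full, 0.17 to 0.35 kg. Stands loose on the bench in front of or beside the bins, among other things. Origin: centre of its underside; z up; round, its yaw means nothing.
- bin_red: Red open stock bin, fixed: 160 mm long (x), 105 wide (y), walls 66 mm high, the front 40 mm cut down to a 30 mm lip; walls 4 mm. Origin: centre of underside; x points from front lip (robot side) to back wall, z up. Inside x -76..76, y -48..48 mm, floor 4 mm up. Older jar in the front half; back half free, its middle at x = +38 mm.
- bin_yellow: Yellow open stock bin, fixed: 160 mm long (x), 105 wide (y), walls 66 mm high, the front 40 mm cut down to a 30 mm lip; walls 4 mm. Origin: centre of underside; x points from front lip (robot side) to back wall, z up. Inside x -76..76, y -48..48 mm, floor 4 mm up. Older jar in the front half; back half free, its middle at x = +38 mm.
- bin_blue: Blue open stock bin, fixed: 160 mm long (x), 105 wide (y), walls 66 mm high, the front 40 mm cut down to a 30 mm lip; walls 4 mm. Origin: centre of underside; x points from front lip (robot side) to back wall, z up. Inside x -76..76, y -48..48 mm, floor 4 mm up. Older jar in the front half; back half free, its middle at x = +38 mm.
- old_red: Older straight-sided screw-top glass jar, 44 mm across all the way up, 95 mm tall with the cap (top 20 mm): red cap, no label, a third full, 0.17 kg. Already stands loose in the front half of the red bin, its axis about 42 mm in front of the bin's centre. Origin: centre of its underside; z up.
- old_yellow: Older straight-sided screw-top glass jar, 44 mm across all the way up, 95 mm tall with the cap (top 20 mm): yellow cap, no label, a third full, 0.17 kg. Already stands loose in the front half of the yellow bin, its axis about 42 mm in front of the bin's centre. Origin: centre of its underside; z up.
- old_blue: Older straight-sided screw-top glass jar, 44 mm across all the way up, 95 mm tall with the cap (top 20 mm): blue cap, no label, a third full, 0.17 kg. Already stands loose in the front half of the blue bin, its axis about 42 mm in front of the bin's centre. Origin: centre of its underside; z up.
- jar_white: Another straight-sided screw-top glass jar, 44 mm across all the way up, 95 mm tall with the cap (top 20 mm): white cap, paper label. It belongs to no bin and stays on the bench. Origin: centre of its underside; z up.

How it is judged (in metres and radians):
At the end, for the whole second after the job is handed in: Each new jar stands upright (within 0.1 rad), at rest and let go, on the floor of the bin of its own colour, in the back half (its axis at least 10 mm behind the bin's centre), behind the older jar; each older jar is upright within 12 mm and the white-capped jar within 15 mm of where it started (x of new_red in the frame of bin_red between 0.01 and 0.06 m and y of new_red in the frame of bin_red between -0.032 and 0.032 m and z of new_red in the frame of bin_red between -0.002 and 0.012 m and angle between each of new_red, old_red, new_yellow, old_yellow, new_blue, old_blue, jar_white's own z axis and vertical below 0.1 rad and linear speed of each of new_red, old_red, new_yellow, old_yellow, new_blue, old_blue below 0.02 m/s and distance of each of old_red, old_yellow, old_blue from where it was at the start of the episode below 0.012 m and x of new_yellow in the frame of bin_yellow between 0.01 and 0.06 m and y of new_yellow in the frame of bin_yellow between -0.032 and 0.032 m and z of new_yellow in the frame of bin_yellow between -0.002 and 0.012 m and x of new_blue in the frame of bin_blue between 0.01 and 0.06 m and y of new_blue in the frame of bin_blue between -0.032 and 0.032 m and z of new_blue in the frame of bin_blue between -0.002 and 0.012 m and distance of jar_white from where it was at the start of the episode below 0.015 m); the robot touches nothing.
It fails at once if a new jar was dropped: it fell faster than 0.5 m/s (about 13 mm of free fall) with no finger on it ((contact force between new_red and the fingers below 0.05 N and linear speed of new_red above 0.5 m/s) or (contact force between new_yellow and the fingers below 0.05 N and linear speed of new_yellow above 0.5 m/s) or (contact force between new_blue and the fingers below 0.05 N and linear speed of new_blue above 0.5 m/s)).
It fails at once if a new jar was tipped over (more than 0.9 rad) (angle between any of new_red, new_yellow, new_blue's own z axis and vertical above 0.9 rad).
It fails at once if an older jar was knocked out of its place (more than 20 mm) or tipped (more than 0.4 rad) (distance of any of old_red, old_yellow, old_blue from where it was at the start of the episode above 0.02 m or angle between any of old_red, old_yellow, old_blue's own z axis and vertical above 0.4 rad).
It fails at once if the white-capped jar was pushed away (more than 25 mm) or tipped (more than 0.4 rad) (distance of jar_white from where it was at the start of the episode above 0.025 m or angle between jar_white's own z axis and vertical above 0.4 rad).
It also fails if it takes over 80 s, if anything falls off the work surface, if the arm or the gripper's body presses on something with over 40 N, if the wrist force passes 120 N, or if a joint passes its speed limit or range.

ROBOT

A 6-joint arm with a two-finger parallel gripper is mounted at the origin on the work surface. World frame = base frame: x ahead of the robot, y to its left, z up, the work surface at z = 0. Lengths are in mm, angles in rad, forces in N, time in s.
With the tool pointing down it reaches from about 350 to 875 mm from the base axis. Payload 4.2 kg.
Tool frame: the origin (TCP) lies between the finger pads; the fingertips stand 17 mm ahead of it and the grasp point (between the pads) lies 2 mm behind it; z points along the fingers, y is the line along which they close (so a half turn about z gives the same grasp; the last joint's range is limited). The gripper opens to 85 mm and grips with 20 to 120 N. Pads are 22 mm wide; open, the fingers measure 114 mm over their backs; the gripper's body (76 mm by 85 mm) begins 54 mm behind the grasp point. The pads swing forward as they close: fully open they stand 13 mm farther back than shut.
Start: joints at [-0.955, 0.385, 0.008, 0, -1.194, -0.259], TCP at [218.313, -585.61, 248.312] pointing down, gripper open.
Joint ranges: [-3.14, 3.14], [-1.21, 2.06], [-1.07, 1.41], [-3.16, 2.05], [-2.99, -0.16], [-3.1, 3.1]. Speed limits (rad/s): [2.79, 2.79, 3.14, 3.14, 3.14, 3.14].

INTERFACE

Orientations are given as a unit quaternion [x, y, z, w].
In Python, from bench import arm, workorder, get_image, get_calibration, read_state gives the robot as it stands (arm), with the cameras as plain functions, the readings as plain functions and the job (workorder).
- The arm moves only by the tool jog_arm, called after "Call:" in YAML: its name, and indented under it one key for each argument. Schema: {"type":"object","properties":{"plan":{"type":"object","properties":{"ticks":{"type":"array","items":{"type":"array","items":{"type":"number"},"minItems":6,"maxItems":6},"minItems":1,"maxItems":10}},"additionalProperties":false,"required":["ticks"]},"finger_gap":{"type":"number"},"only":{"type":"string"},"quiet":{"type":"boolean"},"lines":{"type":"string"}},"required":["plan"],"additionalProperties":false}. plan is an object whose key "ticks" holds a list of rows, 1 to 10 of them, each of 6 numbers: dx, dy, dz in units of 5 mm, then a rotation vector rx, ry, rz in units of 0.1 rad; each row is the pose to reach, as a shift and turn from the pose commanded when the call began, along the tool's axes at that moment; what a row does not reach only later rows make up. A row lasts 1/10 s, in which the tool goes at most 50 mm and 0.15 rad, less where a joint would pass 70% of its speed; a pose out of reach is approached as far as the arm can. finger_gap is the finger opening in mm, set as the call begins (left out keeps the last). The fingers move at their own pace and stop on an object; the grip force is fixed at half the most. Time passes only in rows, so rows that do not move let the fingers close. The tool returns the time, the measured TCP pose, the force, the opening and the grip force at its end. only (a regular expression) keeps the lines of the reply that match it, lines (a string "A,B") keeps lines A to B, and quiet returns only ok. Input that does not fit is refused with a message, and nothing moves.
- read_state(): the state, without advancing time (a new reading comes with each control period).
- get_image(name): name is "scene" or "side" or "wrist"; returns the picture (400x640x3 uint8, blue, green, red); there is no depth.
- get_calibration(name): a dict with "K" (3x3 intrinsics, pixels), "D" ([k1, k2, p1, p2, k3] as OpenCV has them; the pictures are not rectified), "rvec" (rotation vector, rad) and "tvec" (3), from world to camera coordinates, as OpenCV has them. Camera axes: x right, y down, z forward; pixel columns grow to the right and rows downward; lengths in mm; the calibration is good to about 2 mm. A picture is of the moment at which its call begins: read the wrist's pose just before it. get_calibration takes no time and is no camera call; for the wrist camera it gives the pose at the moment of the call.
- workorder.job_done(): hands the job in; it is judged then, once.
The state is a dict: "clock": time; "joints": joint angles; "joint_vel": joint speeds; "joint_efforts": joint torques, N m; "position": TCP position; "ee_rot": TCP orientation; "contact_force": force on the tool from outside, world axes, zero at the start; "wrist_torque": the same for the moment, N m; "gripper_width": finger opening in mm; "grasp_force": force on a finger pad.
Only numpy, scipy, OpenCV 4.12 (cv2) and the standard library are available. Lean on these libraries where they do the work, as an engineer would, in place of code of your own. Each camera call takes 0.05 s, during which the arm holds its last target. There are 200 camera calls.

## Working session

There is one attempt and no reset: what is moved stays moved. The work goes in short steps, Python scripts to look and compute and a tool call to move; the robot and the scene stay as the last step left them, time stands still between calls to the robot, and variables do not carry over. Pictures are saved under pics/ and viewed, at most 14 in all, crops included, and the job is handed in when it is done.

```bash
ls; mkdir -p pics
```

Run:
```python
from bench import arm, workorder, get_image, get_calibration, read_state
import cv2
for n in("scene","side"):
    cv2.imwrite(f"pics/{n}0.png",get_image(n))
    c=get_calibration(n);print(n,c)
s=read_state();print(s)
```

```text
bench.py
pics
scene {'K': array([[448.09559331,   0.        , 312.61000587],
       [  0.        , 448.09559331, 201.57269871],
       [  0.        ,   0.        ,   1.        ]]), 'D': array([0.03167611, 0.        , 0.        , 0.        , 0.        ]), 'rvec': array([ 0.74193503,  2.72976083, -0.94408176]), 'tvec': array([ 444.23803962, -176.71981579, 1161.26103799])}
side {'K': array([[436.41009024,   0.        , 323.80495896],
       [  0.        , 436.41009024, 201.03285572],
       [  0.        ,   0.        ,   1.        ]]), 'D': array([-0.0291113,  0.       ,  0.       ,  0.       ,  0.       ]), 'rvec': array([ 0.65997014, -2.46738898,  1.31584506]), 'tvec': array([421.61804312, 147.55049119, 923.71175728])}
{'clock': 0.1, 'joints': array([-9.55389341e-01,  3.85463751e-01,  6.80369000e-03, -4.09412830e-04,
       -1.19400595e+00, -2.58574523e-01]), 'joint_vel': array([ 9.90611577e-05, -3.08825497e-03,  3.02918789e-03,  1.98642653e-03,
       -5.88485189e-04, -1.24646950e-03]), 'joint_efforts': array([-2.13497360e-04, -3.93319166e+01,  1.88929385e+01,  4.19796646e+00,
       -2.57912776e-03,  9.83949434e-06]), 'position': array([ 218.15368683, -585.18856062,  247.36046803]), 'ee_rot': array([-1.77396788e-01,  9.84138948e-01,  9.27520191e-04, -2.23242826e-04]), 'contact_force': array([-0.53214335, -0.40779762, -0.81561542]), 'wrist_torque': array([ 0.01272977, -0.0185173 ,  0.01730738]), 'grasp_force': 0.0, 'gripper_width': 85.47884391832788}
```

View pics/scene0.png

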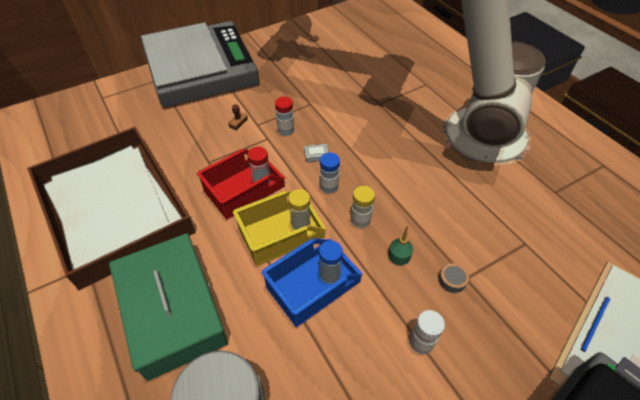

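View pics/side0.png

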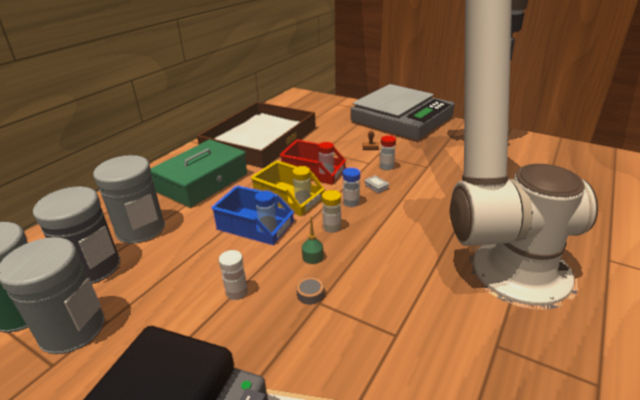

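The scene shows new red at (285,115), new blue at (330,172), new yellow at (362,207) and white at (428,332). The three bins have their old jars at the robot-side end. I'll enlarge two regions to read positions.

Run:
```python
import cv2
i=cv2.imread("pics/scene0.png")
for k,(x,y) in enumerate([(190,85),(230,175)]):
    c=cv2.resize(i[y:y+150,x:x+200],None,fx=4,fy=4,interpolation=cv2.INTER_CUBIC)
    for a in range(0,200,20):
        cv2.putText(c,str(x+a),(a*4,10),0,.35,(255,255,255),1);cv2.line(c,(a*4,12),(a*4,18),(255,255,255),1)
    for b in range(0,150,20):
        cv2.putText(c,str(y+b),(0,b*4+4),0,.35,(255,255,255),1)
        cv2.line(c,(24,b*4),(30,b*4),(255,255,255),1)
    cv2.imwrite(f"pics/crop{k}.png",c)
```

```text
(no output)
```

View pics/crop0.png

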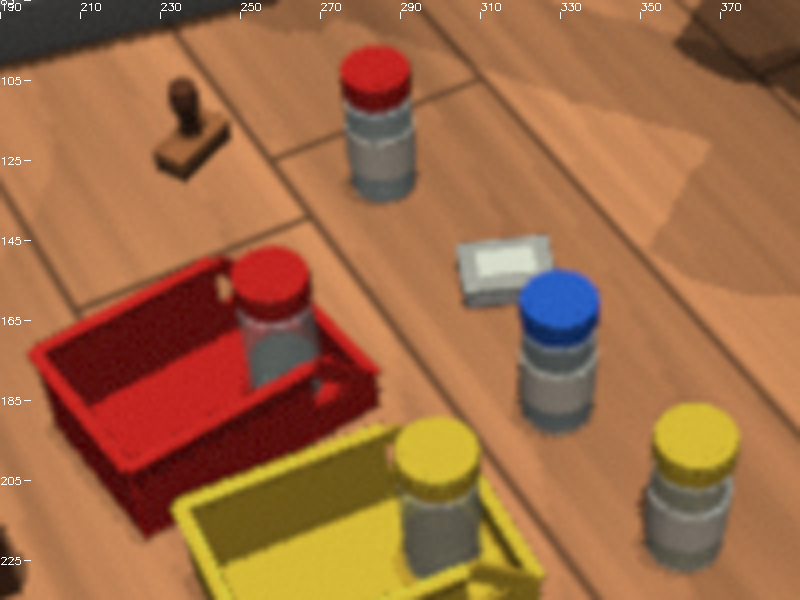

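View pics/crop1.png

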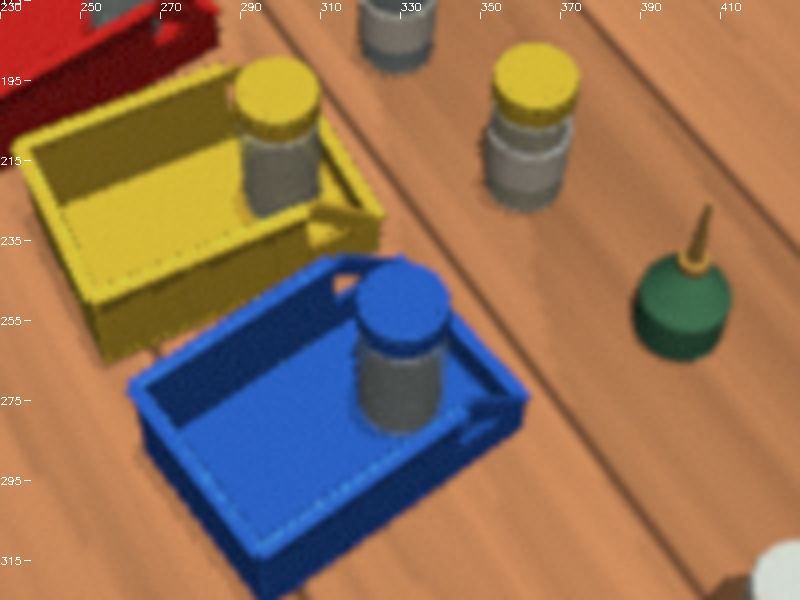

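The crops give me the cap-top centres and bin corners. New-red cap is at about (284,102), blue (330,159.5) and yellow (364,193.5). Next I'll project these to the world.

Create h.py:
```python
import numpy as np,cv2
from bench import arm, workorder, get_image, get_calibration, read_state
from scipy.spatial.transform import Rotation as R
from scipy.optimize import least_squares
def proj(c,P): return cv2.projectPoints(np.array(P,float).reshape(-1,1,3),c["rvec"],c["tvec"],c["K"],c["D"])[0].reshape(-1,2)
def back(c,uv,z):
    n=cv2.undistortPoints(np.array([[uv]],float),c["K"],c["D"])[0,0]
    M=R.from_rotvec(c["rvec"]).as_matrix();o=-M.T@c["tvec"];d=M.T@np.r_[n,1]
    return (o+d*(z-o[2])/d[2])[:2]
```

Run:
```python
from h import *
c=get_calibration("scene")
caps=dict(nr=(284,102),nb=(330,159.5),ny=(364,193.5),white=(430.5,322),oR=(257.8,153.8),oY=(299.5,198.8),oB=(330.8,251.8))
for k,v in caps.items(): print(k,back(c,v,95).round(1))
a=lambda x,y:(190+x/4,85+y/4); b=lambda x,y:(230+x/4,175+y/4)
# back-left top, back-right top, back-right bottom, front-right lip
for n,p in dict(red=[a(32,354),a(128,470),a(148,537),a(378,372)],yel=[b(14,150),b(97,303),b(106,362),b(382,213)],blu=[b(132,387),b(262,558),b(268,598),b(527,397)]).items():
    w=[back(c,q,z) for q,z in zip(p,(66,66,0,30))];s=1 if w[0][1]>w[1][1] else -1
    L=np.array([[80,52.5*s,66],[80,-52.5*s,66],[80,-52.5*s,0],[-80,-52.5*s,30]])
    def W(t): return L@R.from_euler('z',t[2]).as_matrix().T+[t[0],t[1],0]
    r=least_squares(lambda t:(proj(c,W(t))-p).ravel(),[500,0,0])
    x,y,q=r.x;f=lambda d:(round(x+d*np.cos(q),1),round(y+d*np.sin(q),1))
    print(n,s,r.x.round(3),"res",r.fun.round(1),"goal",f(38),"oldnominal",f(-42),"width",np.linalg.norm(w[0]-w[1]).round(1))
```

Create to.py:
```python
import sys
from h import *
x,y,z,q=map(float,sys.argv[1:5]);s=read_state()
T=R.from_quat(s["ee_rot"]);G=R.from_matrix([[-np.cos(q),-np.sin(q),0],[-np.sin(q),np.cos(q),0],[0,0,-1]]) # down, tool y = bin y
# columns: tool x, y, z
G=R.from_matrix(np.array([[-np.cos(q),-np.sin(q),0],[-np.sin(q),np.cos(q),0],[0,0,-1]]))
print(s["clock"],s["position"].round(1),"shift",T.inv().apply(np.array([x,y,z])-s["position"]).round(1),"rot",(T.inv()*G).as_rotvec().round(3))
```

```bash
python3 to.py 436 -272 215 0.133
```

```text
0.1 [ 218.2 -585.2  247.4] shift [-313.5  217.4   32.7] rot [ 0.002 -0.     0.224]
```

The manual's scale: shifts go in units of 5 mm and turns go in units of 0.1 rad. Converting my numbers, -313.5 mm is -62.7, -300 mm is -60, 0.224 rad is 2.24.

Call:
jog_arm:
  plan: {"ticks":[[-6, 4, 0.6, 0, 0, 0.2], [-14, 9.6, 1.4, 0, 0, 0.5], [-22, 15.2, 2.2, 0, 0, 0.8], [-30, 20.8, 3, 0, 0, 1.1], [-38, 26.4, 3.8, 0, 0, 1.4], [-46, 32, 4.6, 0, 0, 1.7], [-54, 37.6, 5.4, 0, 0, 2], [-60, 41.6, 6.2, 0, 0, 2.2], [-62.7, 43.48, 6.54, 0.02, 0, 2.24], [-62.7, 43.48, 6.54, 0.02, 0, 2.24]]}
  finger_gap: 70

```text
clock: 1.1
position: [436.9, -270.6, 215.0]
ee_rot: [-0.068, 0.998, -0.001, -0.0]
contact_force: [0.1, 0.2, 0.0]
gripper_width: 69.9
grasp_force: 0.0
```

```bash
python3 to.py 436 -272 215 0.133
```

Run:
```python
from h import *
c=get_calibration("wrist");i=get_image("wrist");print(c)
print(proj(c,[436,-272,95]).round(1))
cv2.imwrite("pics/w1.png",i)
```

```text
1.1 [ 436.9 -270.6  215. ] shift [ 1.1 -1.3 -0. ] rot [-0.001 -0.001  0.003]
{'K': array([[275.48011984,   0.        , 322.93631065],
       [  0.        , 275.48011984, 201.65573236],
       [  0.        ,   0.        ,   1.        ]]), 'D': array([-0.03003161,  0.        ,  0.        ,  0.        ,  0.        ]), 'rvec': array([-1.92945143, -2.21331295, -0.32055297]), 'tvec': array([ 326.90237641, -406.66510441,  235.6798881 ])}
[[320.8 200.5]]
```

View pics/w1.png

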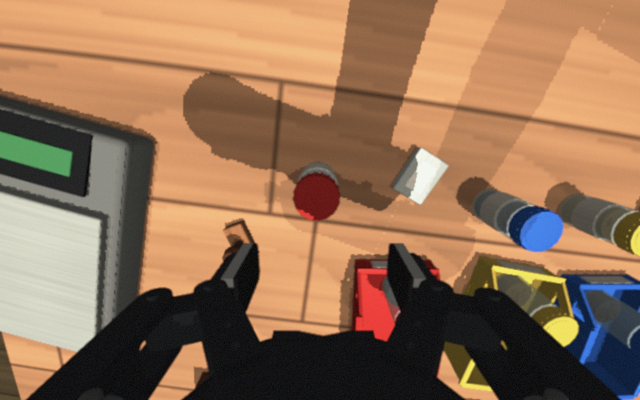

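The wrist view shows the red cap centred at about (317,196) and the blue cap at (536,229). I'll refine the jar positions from these.

Run:
```python
from h import *
c=get_calibration("wrist");i=get_image("wrist")
hsv=cv2.cvtColor(i,cv2.COLOR_BGR2HSV)
m=((hsv[...,0]<6)|(hsv[...,0]>174))&(hsv[...,1]>170);m[:150]=0;m[225:]=0;m[:,:280]=0;m[:,350:]=0
cs=max(cv2.findContours(m.astype(np.uint8),0,1)[0],key=cv2.contourArea);(u,v),r=cv2.minEnclosingCircle(cs)
print(u,v,r,cv2.boundingRect(cs),back(c,(u,v),95),"blue",back(c,(536,229),95))
```

```bash
python3 to.py 436 -272 82 0.133
```

```text
316.8999938964844 197.25 23.589771270751953 (295, 174, 46, 47) [ 432.8212163  -276.97075249] blue [435.7652584  -60.28292091]
1.2 [ 436.  -272.2  215.3] shift [-1.000e-01  4.000e-01  1.333e+02] rot [-0.002 -0.001  0.001]
```

Call:
jog_arm:
  plan: {"ticks":[[0.2, -0.2, 4, 0, 0, 0], [0.3, -0.4, 10, 0, 0, 0], [0.3, -0.4, 16, 0, 0, 0], [0.3, -0.4, 21, 0, 0, 0], [0.3, -0.4, 24.4, 0, 0, 0], [0.3, -0.4, 26, 0, 0, 0], [0.3, -0.4, 26.6, 0, 0, 0], [0.3, -0.4, 26.6, 0, 0, 0]]}

```text
clock: 2.0
position: [435.0, -275.4, 82.9]
ee_rot: [-0.066, 0.998, -0.001, 0.0]
contact_force: [0.1, -0.2, -0.0]
gripper_width: 69.8
grasp_force: 0.0
```

Call:
jog_arm:
  plan: {"ticks":[[0, 0, 0, 0, 0, 0], [0, 0, 0, 0, 0, 0], [0, 0, 0, 0, 0, 0], [0, 0, 0, 0, 0, 0], [0, 0, 0, 0, 0, 0], [0, 0, 0, 0, 0, 0], [0, 0, 0, 0, 0, 0]]}
  finger_gap: 35

```text
clock: 2.7
position: [435.9, -275.3, 83.9]
ee_rot: [-0.067, 0.998, -0.002, 0.001]
contact_force: [-0.0, -0.6, 5.6]
gripper_width: 42.2
grasp_force: 60.5
```

Run:
```python
from h import *
cv2.imwrite("pics/w2.png",get_image("wrist"))
```

```text
(no output)
```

View pics/w2.png

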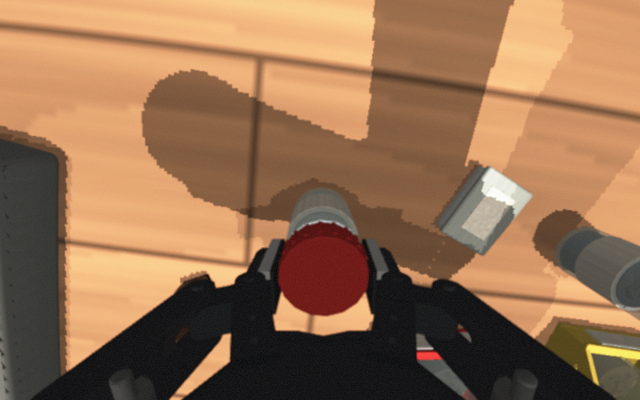

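Red jar gripped, with the cap at (323,270) between the pads. I'll check its fore-aft centring and the lift shift.

Run:
```python
from h import *
c=get_calibration("wrist");s=read_state();print(s["position"],back(c,(323,270),95),proj(c,[s["position"]+[0,0,d] for d in(-14,0,12)]))
```

```bash
python3 to.py 435 -275 215 0.133
```

```text
[ 435.89272571 -275.27606676   83.92915274] [ 430.63103761 -275.28999525] [[321.8405424  254.90980709]
 [321.69052461 267.71574007]
 [321.53766649 280.76961923]]
2.75 [ 435.9 -275.3   83.9] shift [ 5.000e-01 -1.000e-01 -1.311e+02] rot [-0.004  0.002  0.001]
```

Call:
jog_arm:
  plan: {"ticks":[[0, 0, -1, 0, 0, 0], [0, 0, -4, 0, 0, 0], [0, 0, -9, 0, 0, 0], [0, 0, -14, 0, 0, 0], [0, 0, -19, 0, 0, 0], [0, 0, -23, 0, 0, 0], [0, 0, -25.4, 0, 0, 0], [0, 0, -26.2, 0, 0, 0], [0, 0, -26.2, 0, 0, 0]]}

```text
clock: 3.65
position: [434.6, -274.3, 213.2]
ee_rot: [-0.066, 0.998, -0.001, -0.0]
contact_force: [-0.6, -0.0, -2.3]
gripper_width: 42.5
grasp_force: 61.2
```

```bash
python3 to.py 654 -141.6 215 0.133
```

```text
3.65 [ 434.6 -274.3  213.2] shift [-235.   102.5   -2. ] rot [-0.001 -0.    -0.   ]
```

Scaled: -235 mm is -47, -225 mm is -45.

Call:
jog_arm:
  plan: {"ticks":[[-1.8, 0.8, 0, 0, 0, 0], [-6.6, 2.8, 0, 0, 0, 0], [-13, 5.6, 0, 0, 0, 0], [-20, 8.8, 0, 0, 0, 0], [-27, 11.8, 0, 0, 0, 0], [-34, 14.8, -0.2, 0, 0, 0], [-40.4, 17.6, -0.4, 0, 0, 0], [-45, 19.6, -0.4, 0, 0, 0], [-47, 20.5, -0.4, 0, 0, 0], [-47, 20.5, -0.4, 0, 0, 0]]}

```text
clock: 4.65
position: [654.8, -140.6, 213.2]
ee_rot: [-0.067, 0.998, -0.001, -0.001]
contact_force: [-0.2, -0.4, -2.6]
gripper_width: 42.3
grasp_force: 61.2
```

```bash
python3 to.py 654 -141.6 88 0.133
```

Run:
```python
from h import *
c=get_calibration("scene");i=get_image("scene")[60:210,170:370]
cv2.imwrite("pics/s3.png",cv2.resize(i,None,fx=4,fy=4,interpolation=cv2.INTER_CUBIC))
```

```text
4.65 [ 654.8 -140.6  213.2] shift [  0.6  -0.7 125.2] rot [-0.001 -0.003  0.001]
```

View pics/s3.png

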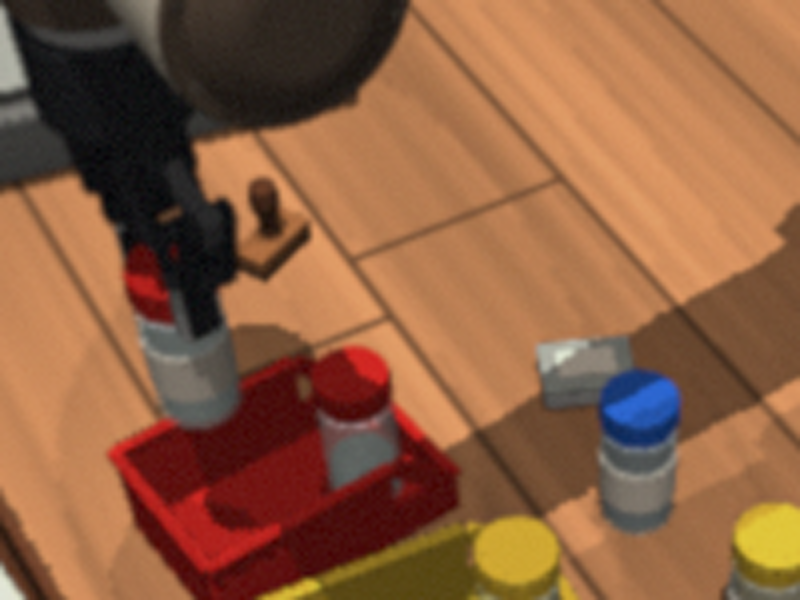

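The red jar hangs over the back half of the red bin, clear of the old jar. I'll lower it.

Scaled: 118 mm is 23.6, 120 mm is 24.

Call:
jog_arm:
  plan: {"ticks":[[0, 0, 1.6, 0, 0, 0], [0, -0.1, 5, 0, 0, 0], [0, -0.1, 10, 0, 0, 0], [0.1, -0.14, 15, 0, 0, 0], [0.1, -0.14, 19, 0, 0, 0], [0.1, -0.14, 21.6, 0, 0, 0], [0.1, -0.14, 23, 0, 0, 0], [0.1, -0.14, 23.6, 0, 0, 0], [0.1, -0.14, 24, 0, 0, 0]]}

```text
clock: 5.6
position: [654.4, -143.1, 96.2]
ee_rot: [-0.066, 0.998, -0.001, 0.001]
contact_force: [0.7, -0.7, -2.4]
gripper_width: 42.3
grasp_force: 61.2
```

Call:
jog_arm:
  plan: {"ticks":[[0, 0, 0.2, 0, 0, 0], [0, 0, 0.4, 0, 0, 0], [0, 0, 0.6, 0, 0, 0], [0, 0, 0.6, 0, 0, 0]]}

```text
clock: 6.0
position: [654.0, -142.8, 92.6]
ee_rot: [-0.066, 0.998, -0.001, 0.0]
contact_force: [0.6, -0.2, -2.3]
gripper_width: 42.6
grasp_force: 61.2
```

Call:
jog_arm:
  plan: {"ticks":[[0, 0, 0.2, 0, 0, 0], [0, 0, 0.4, 0, 0, 0], [0, 0, 0.6, 0, 0, 0], [0, 0, 0.6, 0, 0, 0]]}

```text
clock: 6.4
position: [653.8, -142.9, 89.2]
ee_rot: [-0.066, 0.998, -0.001, -0.0]
contact_force: [-0.1, 0.1, -2.2]
gripper_width: 42.2
grasp_force: 61.2
```

Call:
jog_arm:
  plan: {"ticks":[[0, 0, 0.1, 0, 0, 0], [0, 0, 0.2, 0, 0, 0], [0, 0, 0.2, 0, 0, 0]]}

```text
clock: 6.7
position: [653.9, -142.9, 88.4]
ee_rot: [-0.066, 0.998, -0.001, 0.0]
contact_force: [-0.6, 0.2, -2.8]
gripper_width: 42.4
grasp_force: 61.2
```

Scaled: 1 mm is 0.2, 0.5 mm is 0.1.

Call:
jog_arm:
  plan: {"ticks":[[0, 0, 0.1, 0, 0, 0], [0, 0, 0.2, 0, 0, 0], [0, 0, 0.2, 0, 0, 0]]}

```text
clock: 7.0
position: [654.1, -142.9, 88.1]
ee_rot: [-0.066, 0.998, -0.001, 0.0]
contact_force: [-0.4, -0.4, 0.1]
gripper_width: 42.4
grasp_force: 61.4
```

Call:
jog_arm:
  plan: {"ticks":[[0, 0, 0.1, 0, 0, 0], [0, 0, 0.2, 0, 0, 0], [0, 0, 0.2, 0, 0, 0]]}

```text
clock: 7.3
position: [654.4, -142.9, 88.0]
ee_rot: [-0.067, 0.998, -0.001, 0.001]
contact_force: [-3.0, 0.7, 4.9]
gripper_width: 42.2
grasp_force: 62.0
```

Call:
jog_arm:
  plan: {"ticks":[[0, 0, 0, 0, 0, 0], [0, 0, 0, 0, 0, 0], [0, 0, 0, 0, 0, 0], [0, 0, 0, 0, 0, 0]]}
  finger_gap: 62

```text
clock: 7.7
position: [653.9, -142.9, 86.2]
ee_rot: [-0.066, 0.998, -0.001, 0.0]
contact_force: [-0.4, 0.1, -0.0]
gripper_width: 62.0
grasp_force: 0.0
```

Call:
jog_arm:
  plan: {"ticks":[[0, 0, -1, 0, 0, 0], [0, 0, -4, 0, 0, 0], [0, 0, -10, 0, 0, 0], [0, 0, -17, 0, 0, 0], [0, 0, -23, 0, 0, 0], [0, 0, -25.6, 0, 0, 0], [0, 0, -25.6, 0, 0, 0]]}

```text
clock: 8.4
position: [654.9, -142.7, 217.7]
ee_rot: [-0.066, 0.998, -0.001, 0.003]
contact_force: [-0.6, -0.0, 0.3]
gripper_width: 62.0
grasp_force: 0.0
```

```bash
python3 to.py 438 -52 215 0.123; python3 to.py 438 -52 215 0.123 >/dev/null
```

```text
8.4 [ 654.9 -142.7  217.7] shift [203.  118.7   1.1] rot [-0.003  0.006  0.01 ]
```

Scaled: 53 mm is 10.6, 204 mm is 40.8, 0.01 rad is 0.1.

Call:
jog_arm:
  plan: {"ticks":[[4, 2.4, 0, 0, 0, 0], [11, 6.4, 0, 0, 0, 0], [18, 10.6, 0, 0, 0, 0.03], [25, 14.6, 0, 0, 0, 0.05], [32, 18.6, 0, 0, 0, 0.08], [38, 22, 0.2, 0, 0, 0.1], [40.8, 23.6, 0.2, 0, 0, 0.1], [40.8, 23.6, 0.2, 0, 0, 0.1], [40.8, 23.6, 0.2, 0, 0, 0.1]]}
  finger_gap: 70

```text
clock: 9.3
position: [435.9, -52.7, 212.6]
ee_rot: [-0.062, 0.998, -0.001, -0.0]
contact_force: [0.5, 0.5, -0.5]
gripper_width: 70.3
grasp_force: 0.0
```

Run:
```python
from h import *
c=get_calibration("wrist");s=read_state();i=get_image("wrist");p=s["position"];print(p)
hsv=cv2.cvtColor(i,cv2.COLOR_BGR2HSV)
m=(abs(hsv[...,0].astype(int)-110)<15)&(hsv[...,1]>150)
e=np.round(proj(c,[436,-53,95])[0]).astype(int);k=np.zeros_like(m);k[e[1]-45:e[1]+45,e[0]-45:e[0]+45]=1
cs=max(cv2.findContours((m&k).astype(np.uint8),0,1)[0],key=cv2.contourArea);(u,v),r=cv2.minEnclosingCircle(cs)
print(e,u,v,r,cv2.boundingRect(cs),back(c,(u,v),95))
a=i.copy();cv2.circle(a,(int(u),int(v)),int(r),(255,255,255),1)
j=get_image("scene")[60:210,170:370]
cv2.imwrite("pics/w4.png",np.hstack([a[:,150:550],cv2.resize(j,(400,300))[:400] if 0 else cv2.copyMakeBorder(cv2.resize(j,(400,300)),0,100,0,0,0)]))
```

```bash
python3 to.py 436 -53 82 0.123
```

```text
[435.87154833 -52.68355531 212.55489672]
[322 202] 321.3990173339844 202.00738525390625 23.632478713989258 (299, 179, 45, 47) [435.60070522 -53.53569605]
9.4 [436.6 -52.8 212.6] shift [  0.6   0.2 130.6] rot [-0.002 -0.001 -0.001]
```

View pics/w4.png

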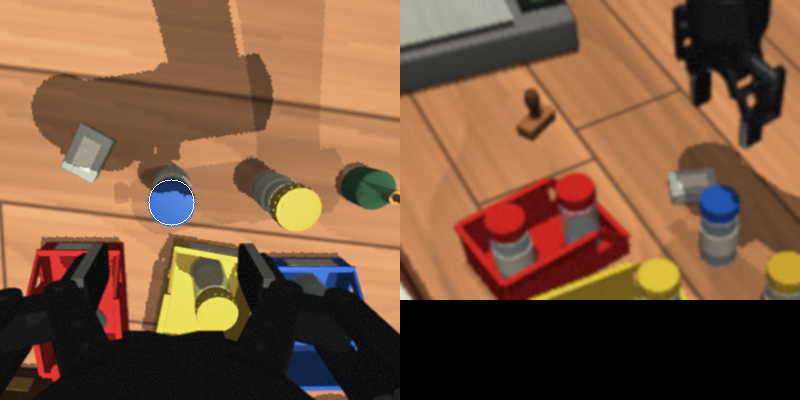

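Red stands upright at the back of its bin and the old red jar looks unmoved. The blue cap is centred under the tool at (321,202), so I'll descend and grip.

Call:
jog_arm:
  plan: {"ticks":[[0.2, 0, 4, 0, 0, 0], [0.4, 0, 10, 0, 0, 0], [0.5, -0.1, 16, 0, 0, 0], [0.5, -0.1, 20.6, 0, 0, 0], [0.5, -0.1, 24, 0, 0, 0], [0.5, -0.1, 25.6, 0, 0, 0], [0.5, -0.1, 26, 0, 0, 0], [0.5, -0.1, 26, 0, 0, 0]]}

```text
clock: 10.2
position: [434.3, -53.8, 83.2]
ee_rot: [-0.061, 0.998, -0.001, 0.0]
contact_force: [0.6, -0.1, 0.4]
gripper_width: 69.8
grasp_force: 0.0
```

Call:
jog_arm:
  plan: {"ticks":[[0, 0, 0, 0, 0, 0], [0, 0, 0, 0, 0, 0], [0, 0, 0, 0, 0, 0], [0, 0, 0, 0, 0, 0], [0, 0, 0, 0, 0, 0], [0, 0, 0, 0, 0, 0], [0, 0, 0, 0, 0, 0]]}
  finger_gap: 35

```text
clock: 10.9
position: [434.5, -53.7, 84.3]
ee_rot: [-0.062, 0.998, -0.001, 0.001]
contact_force: [-0.5, -1.3, 6.7]
gripper_width: 42.2
grasp_force: 60.6
```

Run:
```python
from h import *
c=get_calibration("wrist");s=read_state();i=get_image("wrist");p=s["position"]
hsv=cv2.cvtColor(i,cv2.COLOR_BGR2HSV)
m=(abs(hsv[...,0].astype(int)-110)<15)&(hsv[...,1]>150);m[:,:260]=0;m[:,390:]=0
cs=max(cv2.findContours(m.astype(np.uint8),0,1)[0],key=cv2.contourArea);b=cv2.boundingRect(cs);print(p,b,back(c,(b[0]+b[2]/2,b[1]+b[3]-b[2]/2),95))
```

```bash
python3 to.py 436 -53 215 0.123
```

```text
[434.49631911 -53.69172947  84.27336152] (278, 231, 91, 92) [433.42797177 -52.92529803]
10.95 [434.5 -53.7  84.3] shift [  -1.9    0.2 -130.7] rot [-0.002  0.003  0.   ]
```

Scaled: -95 mm is -19, -133 mm is -26.6.

Call:
jog_arm:
  plan: {"ticks":[[0, 0, -1, 0, 0, 0], [0, 0, -4, 0, 0, 0], [0, 0, -9, 0, 0, 0], [0, 0, -14, 0, 0, 0], [0, 0, -19, 0, 0, 0], [0, 0, -23, 0, 0, 0], [0, 0, -25.6, 0, 0, 0], [0, 0, -26.6, 0, 0, 0], [0, 0, -26.6, 0, 0, 0]]}

```text
clock: 11.85
position: [433.4, -53.4, 216.4]
ee_rot: [-0.061, 0.998, -0.001, 0.001]
contact_force: [0.0, 0.3, -3.2]
gripper_width: 42.9
grasp_force: 61.2
```

```bash
python3 to.py 637 154.5 217 0.123
```

```text
11.85 [433.4 -53.4 216.4] shift [-227.5  181.4   -0.7] rot [-0.001  0.001 -0.   ]
```

Call:
jog_arm:
  plan: {"ticks":[[-1.8, 1.4, 0, 0, 0, 0], [-6.2, 5, 0, 0, 0, 0], [-12.6, 10, 0, 0, 0, 0], [-19.4, 15.4, 0, 0, 0, 0], [-26.2, 20.8, 0, 0, 0, 0], [-33, 26.2, -0.2, 0, 0, 0], [-39.4, 31.4, -0.2, 0, 0, 0], [-43.6, 34.8, -0.2, 0, 0, 0], [-45.5, 36.28, -0.2, 0, 0, 0], [-45.5, 36.28, -0.2, 0, 0, 0]]}

```text
clock: 12.85
position: [637.5, 155.7, 214.4]
ee_rot: [-0.062, 0.998, -0.002, -0.001]
contact_force: [-0.6, -0.2, -2.7]
gripper_width: 42.3
grasp_force: 61.2
```

```bash
python3 to.py 637 154.5 91 0.123
```

```text
12.85 [637.5 155.7 214.4] shift [  0.3  -0.7 123.4] rot [-0.003 -0.003  0.001]
```

Scaled: 121 mm is 24.2, 119 mm is 23.8.

Call:
jog_arm:
  plan: {"ticks":[[0, 0, 1.6, 0, 0, 0], [0, -0.1, 5, 0, 0, 0], [0, -0.14, 10, 0, 0, 0], [0, -0.14, 15, 0, 0, 0], [0, -0.14, 19, 0, 0, 0], [0, -0.14, 21.6, 0, 0, 0], [0, -0.14, 23, 0, 0, 0], [0, -0.14, 23.8, 0, 0, 0], [0, -0.14, 24.2, 0, 0, 0]]}

```text
clock: 13.75
position: [637.6, 153.5, 96.4]
ee_rot: [-0.061, 0.998, -0.001, 0.001]
contact_force: [-0.9, -0.2, -2.1]
gripper_width: 42.4
grasp_force: 61.2
```

Call:
jog_arm:
  plan: {"ticks":[[0, 0, 0.2, 0, 0, 0], [0, 0, 0.4, 0, 0, 0], [0, 0, 0.4, 0, 0, 0]]}

```text
clock: 14.05
position: [637.5, 153.6, 94.3]
ee_rot: [-0.061, 0.998, -0.001, 0.001]
contact_force: [0.1, -0.1, -2.3]
gripper_width: 42.3
grasp_force: 61.2
```

Scaled: 1 mm is 0.2, 0.5 mm is 0.1.

Call:
jog_arm:
  plan: {"ticks":[[0, 0, 0.1, 0, 0, 0], [0, 0, 0.2, 0, 0, 0], [0, 0, 0.2, 0, 0, 0], [0, 0, 0.2, 0, 0, 0]]}

```text
clock: 14.45
position: [637.3, 153.5, 92.9]
ee_rot: [-0.061, 0.998, -0.001, 0.0]
contact_force: [0.8, -0.2, -1.7]
gripper_width: 42.4
grasp_force: 61.2
```

Call:
jog_arm:
  plan: {"ticks":[[0, 0, 0.2, 0, 0, 0], [0, 0, 0.4, 0, 0, 0], [0, 0, 0.6, 0, 0, 0], [0, 0, 0.7, 0, 0, 0], [0, 0, 0.7, 0, 0, 0]]}

```text
clock: 14.95
position: [637.3, 153.4, 89.2]
ee_rot: [-0.061, 0.998, -0.001, 0.0]
contact_force: [-0.6, -0.9, -1.7]
gripper_width: 42.6
grasp_force: 61.2
```

Call:
jog_arm:
  plan: {"ticks":[[0, 0, 0.1, 0, 0, 0], [0, 0, 0.2, 0, 0, 0], [0, 0, 0.2, 0, 0, 0], [0, 0, 0.2, 0, 0, 0]]}

```text
clock: 15.35
position: [637.4, 153.5, 88.5]
ee_rot: [-0.061, 0.998, -0.001, 0.0]
contact_force: [-0.1, -0.3, -1.1]
gripper_width: 42.7
grasp_force: 61.2
```

Scaled: 1 mm is 0.2, 0.5 mm is 0.1.

Call:
jog_arm:
  plan: {"ticks":[[0, 0, 0.1, 0, 0, 0], [0, 0, 0.2, 0, 0, 0], [0, 0, 0.2, 0, 0, 0], [0, 0, 0.2, 0, 0, 0]]}

```text
clock: 15.75
position: [637.7, 153.5, 88.4]
ee_rot: [-0.062, 0.998, -0.001, 0.001]
contact_force: [-2.1, -0.8, 5.8]
gripper_width: 42.1
grasp_force: 61.7
```

Contact made. Release, retract, and go to yellow.

Call:
jog_arm:
  plan: {"ticks":[[0, 0, 0, 0, 0, 0], [0, 0, 0, 0, 0, 0], [0, 0, 0, 0, 0, 0], [0, 0, 0, 0, 0, 0]]}
  finger_gap: 62

```text
clock: 16.15
position: [637.3, 153.5, 87.0]
ee_rot: [-0.061, 0.998, -0.001, -0.0]
contact_force: [-0.2, -0.7, 1.3]
gripper_width: 62.1
grasp_force: 0.0
```

Call:
jog_arm:
  plan: {"ticks":[[0, 0, -1, 0, 0, 0], [0, 0, -4, 0, 0, 0], [0, 0, -10, 0, 0, 0], [0, 0, -17, 0, 0, 0], [0, 0, -23, 0, 0, 0], [0, 0, -25.6, 0, 0, 0], [0, 0, -25.6, 0, 0, 0]]}

```text
clock: 16.85
position: [638.1, 154.1, 217.7]
ee_rot: [-0.061, 0.998, -0.0, 0.002]
contact_force: [0.5, 0.5, -0.4]
gripper_width: 61.9
grasp_force: 0.0
```

```bash
python3 to.py 426.5 64 215 -0.038
```

```text
16.85 [638.1 154.1 217.7] shift [221.1 -63.5   1.7] rot [-0.     0.005  0.161]
```

Call:
jog_arm:
  plan: {"ticks":[[4, -1.2, 0, 0, 0, 0.15], [11, -3.2, 0, 0, 0, 0.4], [19, -5.4, 0, 0, 0, 0.7], [27, -7.8, 0.2, 0, 0, 1], [35, -10, 0.2, 0, 0, 1.3], [41, -11.8, 0.4, 0, 0, 1.5], [44.2, -12.7, 0.4, 0, 0.03, 1.61], [44.2, -12.7, 0.4, 0, 0.03, 1.61], [44.2, -12.7, 0.4, 0, 0.03, 1.61]]}
  finger_gap: 70

```text
clock: 17.75
position: [425.5, 63.5, 212.6]
ee_rot: [0.019, 1.0, -0.001, -0.002]
contact_force: [0.5, -0.0, 0.4]
gripper_width: 70.2
grasp_force: 0.0
```

Run:
```python
from h import *
c=get_calibration("wrist");s=read_state();i=get_image("wrist");p=s["position"]
hsv=cv2.cvtColor(i,cv2.COLOR_BGR2HSV)
m=(abs(hsv[...,0].astype(int)-26)<5)&(hsv[...,1]>150)
e=np.round(proj(c,[426.5,64,95])[0]).astype(int);k=np.zeros_like(m);k[e[1]-35:e[1]+35,e[0]-40:e[0]+40]=1
cs=max(cv2.findContours((m&k).astype(np.uint8),0,1)[0],key=cv2.contourArea);b=cv2.boundingRect(cs)
print(e,b,back(c,(b[0]+b[2]/2,b[1]+b[3]-b[2]/2),95))
a=i.copy();cv2.rectangle(a,b,(255,255,255),1)
j=get_image("scene")[160:310,220:420]
cv2.imwrite("pics/w5.png",np.hstack([a[:,150:550],cv2.copyMakeBorder(cv2.resize(j,(400,300)),0,100,0,0,0)]))
```

```bash
python3 to.py 426 64 82 -0.038
```

```text
[323 204] (302, 180, 46, 48) [427.71636438  65.80483655]
17.85 [426.3  63.9 212.8] shift [-1.000e-01  4.000e-01  1.308e+02] rot [-0.003 -0.003 -0.   ]
```

View pics/w5.png

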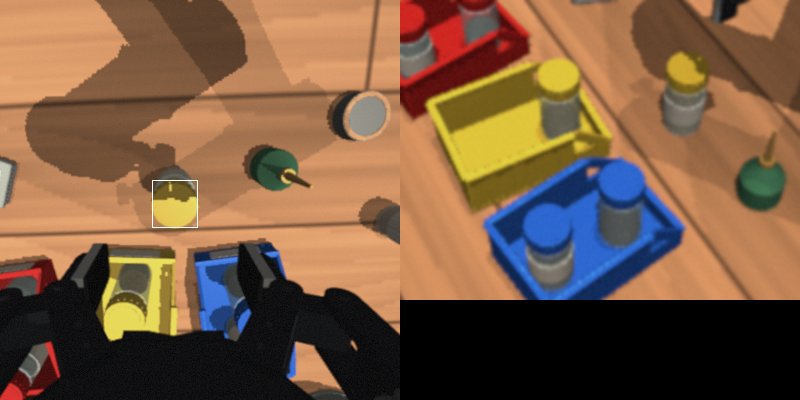

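Blue stands upright at the back of its bin. The yellow cap at (325,204) is under the tool and the dropper bottle is clear of the fingers, so I'll grip.

Call:
jog_arm:
  plan: {"ticks":[[0, 0.1, 4, 0, 0, 0], [0, 0.2, 10, 0, 0, 0], [0, 0.3, 16, 0, 0, 0], [0, 0.3, 20.6, 0, 0, 0], [0, 0.3, 24, 0, 0, 0], [0, 0.3, 25.6, 0, 0, 0], [0, 0.3, 26, 0, 0, 0], [0, 0.3, 26, 0, 0, 0]]}

```text
clock: 18.65
position: [426.0, 65.1, 83.5]
ee_rot: [0.019, 1.0, -0.001, -0.001]
contact_force: [1.1, -0.1, 0.0]
gripper_width: 70.2
grasp_force: 0.0
```

Call:
jog_arm:
  plan: {"ticks":[[0, 0, 0, 0, 0, 0], [0, 0, 0, 0, 0, 0], [0, 0, 0, 0, 0, 0], [0, 0, 0, 0, 0, 0], [0, 0, 0, 0, 0, 0], [0, 0, 0, 0, 0, 0], [0, 0, 0, 0, 0, 0]]}
  finger_gap: 35

```text
clock: 19.35
position: [426.2, 65.1, 84.5]
ee_rot: [0.019, 1.0, -0.001, -0.0]
contact_force: [0.1, -1.0, 6.5]
gripper_width: 42.6
grasp_force: 60.5
```

Run:
```python
from h import *
c=get_calibration("wrist");s=read_state();i=get_image("wrist");p=s["position"]
hsv=cv2.cvtColor(i,cv2.COLOR_BGR2HSV)
m=(abs(hsv[...,0].astype(int)-26)<5)&(hsv[...,1]>150);m[:,:260]=0;m[:,390:]=0
cs=max(cv2.findContours(m.astype(np.uint8),0,1)[0],key=cv2.contourArea);b=cv2.boundingRect(cs);print(p,b,back(c,(b[0]+b[2]/2,b[1]+b[3]-b[2]/2),95))
```

```text
[426.16165981  65.09926296  84.54769672] (276, 229, 93, 107) [431.92572498  65.18872107]
```

Call:
jog_arm:
  plan: {"ticks":[[0, 0, -1, 0, 0, 0], [0, 0, -4, 0, 0, 0], [0, 0, -9, 0, 0, 0], [0, 0, -14, 0, 0, 0], [0, 0, -19, 0, 0, 0], [0, 0, -23, 0, 0, 0], [0, 0, -25.6, 0, 0, 0], [0, 0, -26.6, 0, 0, 0], [0, 0, -26.6, 0, 0, 0]]}

```text
clock: 20.3
position: [425.6, 65.2, 216.7]
ee_rot: [0.019, 1.0, -0.001, -0.001]
contact_force: [0.6, 0.2, -1.7]
gripper_width: 42.4
grasp_force: 61.1
```

```bash
python3 to.py 635 5.8 217 -0.038
```

```text
20.3 [425.6  65.2 216.7] shift [-211.5  -51.3   -0.7] rot [-0.001 -0.002 -0.   ]
```

Scaled: -211.5 mm is -42.3, -203 mm is -40.6.

Call:
jog_arm:
  plan: {"ticks":[[-1.6, -0.4, 0, 0, 0, 0], [-5.8, -1.4, 0, 0, 0, 0], [-11.6, -2.8, 0, 0, 0, 0], [-18, -4.4, 0, 0, 0, 0], [-24.4, -6, 0, 0, 0, 0], [-30.8, -7.6, -0.2, 0, 0, 0], [-36.6, -9, -0.2, 0, 0, 0], [-40.6, -9.8, -0.2, 0, 0, 0], [-42.3, -10.26, -0.2, 0, 0, 0], [-42.3, -10.26, -0.2, 0, 0, 0]]}

```text
clock: 21.3
position: [635.4, 5.2, 214.9]
ee_rot: [0.02, 1.0, -0.001, -0.003]
contact_force: [-0.3, 0.3, -3.0]
gripper_width: 42.5
grasp_force: 61.1
```

```bash
python3 to.py 635 5.8 92 -0.038
```

```text
21.3 [635.4   5.2 214.9] shift [ -0.2   1.  122.9] rot [-0.003 -0.006 -0.001]
```

Call:
jog_arm:
  plan: {"ticks":[[0, 0, 1.6, 0, 0, 0], [0, 0, 5, 0, 0, 0], [0, 0.1, 10, 0, 0, 0], [0, 0.1, 15, 0, 0, 0], [0, 0.1, 19, 0, 0, 0], [0, 0.1, 21.6, 0, 0, 0], [0, 0.1, 23.2, 0, 0, 0], [0, 0.1, 24.2, 0, 0, 0], [0, 0.1, 24.6, 0, 0, 0], [0, 0.1, 24.6, 0, 0, 0]]}

```text
clock: 22.3
position: [635.2, 6.1, 94.6]
ee_rot: [0.019, 1.0, -0.001, -0.001]
contact_force: [0.6, -0.2, -1.9]
gripper_width: 42.2
grasp_force: 61.1
```

Scaled: 2 mm is 0.4, 1 mm is 0.2.

Call:
jog_arm:
  plan: {"ticks":[[0, 0, 0.2, 0, 0, 0], [0, 0, 0.4, 0, 0, 0], [0, 0, 0.4, 0, 0, 0]]}

```text
clock: 22.6
position: [635.0, 6.1, 92.3]
ee_rot: [0.019, 1.0, -0.001, -0.001]
contact_force: [-0.1, -0.1, -1.5]
gripper_width: 42.5
grasp_force: 61.1
```

Call:
jog_arm:
  plan: {"ticks":[[0, 0, 0.2, 0, 0, 0], [0, 0, 0.4, 0, 0, 0], [0, 0, 0.6, 0, 0, 0], [0, 0, 0.6, 0, 0, 0], [0, 0, 0.6, 0, 0, 0]]}

```text
clock: 23.1
position: [634.9, 6.0, 89.0]
ee_rot: [0.019, 1.0, -0.001, -0.001]
contact_force: [0.4, 0.3, -2.1]
gripper_width: 42.7
grasp_force: 61.1
```

Call:
jog_arm:
  plan: {"ticks":[[0, 0, 0.1, 0, 0, 0], [0, 0, 0.2, 0, 0, 0], [0, 0, 0.2, 0, 0, 0], [0, 0, 0.2, 0, 0, 0]]}

```text
clock: 23.5
position: [635.1, 6.0, 88.7]
ee_rot: [0.019, 1.0, -0.001, -0.001]
contact_force: [-2.2, -0.1, 2.6]
gripper_width: 42.5
grasp_force: 61.2
```

Call:
jog_arm:
  plan: {"ticks":[[0, 0, 0.1, 0, 0, 0], [0, 0, 0.14, 0, 0, 0], [0, 0, 0.14, 0, 0, 0], [0, 0, 0.14, 0, 0, 0]]}

```text
clock: 23.9
position: [635.3, 6.0, 88.7]
ee_rot: [0.019, 1.0, -0.001, -0.001]
contact_force: [-2.6, -0.2, 6.2]
gripper_width: 42.4
grasp_force: 61.8
```

Call:
jog_arm:
  plan: {"ticks":[[0, 0, 0, 0, 0, 0], [0, 0, 0, 0, 0, 0], [0, 0, 0, 0, 0, 0], [0, 0, 0, 0, 0, 0]]}
  finger_gap: 62

```text
clock: 24.3
position: [634.8, 6.0, 87.0]
ee_rot: [0.019, 1.0, -0.001, -0.001]
contact_force: [0.2, 0.6, 0.2]
gripper_width: 62.0
grasp_force: 0.0
```

Call:
jog_arm:
  plan: {"ticks":[[0, 0, -1, 0, 0, 0], [0, 0, -4, 0, 0, 0], [0, 0, -10, 0, 0, 0], [0, 0, -17, 0, 0, 0], [0, 0, -23, 0, 0, 0], [0, 0, -25.6, 0, 0, 0], [0, 0, -25.6, 0, 0, 0]]}

```text
clock: 25.0
position: [636.1, 6.5, 217.6]
ee_rot: [0.019, 1.0, -0.0, 0.001]
contact_force: [-0.1, -0.4, -0.4]
gripper_width: 62.0
grasp_force: 0.0
```

Call:
jog_arm:
  plan: {"ticks":[[4, 0, -2, 0, 0, 0], [12, 0, -6, 0, 0, 0], [20, 0, -10, 0, 0, 0], [28, 0, -14, 0, 0, 0], [36, 0, -16, 0, 0, 0], [40, 0, -16, 0, 0, 0], [40, 0, -16, 0, 0, 0], [40, 0, -16, 0, 0, 0]]}

```text
clock: 25.8
position: [435.2, 14.1, 294.8]
ee_rot: [0.019, 1.0, -0.001, -0.002]
contact_force: [0.7, -0.1, -0.4]
gripper_width: 62.2
grasp_force: 0.0
```

Run:
```python
from h import *
j=get_image("scene")[100:340,190:450]
cv2.imwrite("pics/end.png",cv2.resize(j,(650,600),interpolation=cv2.INTER_CUBIC))
```

```text
(no output)
```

View pics/end.png

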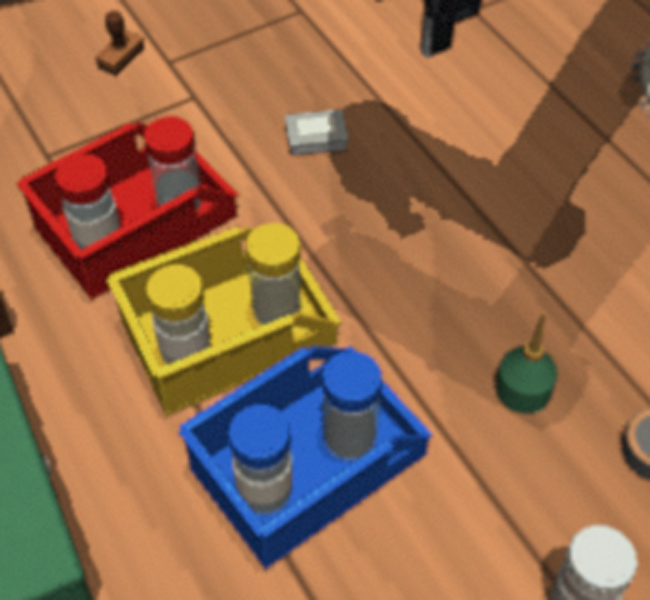

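All three new jars stand upright behind the old ones, with caps at (83,175), (175,290) and (261,435). One numeric check before I hand in.

Run:
```python
from h import *
c=get_calibration("scene");f=lambda u,v:back(c,(190+u/2.5,100+v/2.5),99)
ok=True
for n,new,old,b in [("r",(83,174),(171,136),(613,-147.1,.133)),("y",(175,287),(274,245),(597.1,7.3,-.038)),("b",(261,430),(352,377),(598.5,149.8,.123))]:
    M=R.from_euler('z',-b[2]).as_matrix()[:2,:2];p=M@(f(*new)-b[:2]);o=M@(f(*old)-b[:2]);print(n,p.round(),o.round())
    ok&=15<p[0]<55 and abs(p[1])<27 and abs(o[0]+42)<10
print(ok)
if ok: print(workorder.job_done())
```

```text
r [41.  3.] [-43.  13.]
y [41.  4.] [-46.   4.]
b [44.  1.] [-36.   7.]
True
the job is handed in; nothing more can be done
None
```

The job is handed in: each new jar stands upright at the back of its own colour's bin, about 41–44 mm behind the bin's centre in the last image, and the old jars and white jar look undisturbed; the verdict was not shown.

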